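# Tip the green still-life block onto the painting board

### The arm

A 7-joint arm with a two-finger parallel gripper is mounted at the origin on the work surface. World frame = base frame: x ahead of the robot, y to its left, z up, the work surface at z = 0. Lengths are in m, angles in rad, forces in N, time in s.
With the tool pointing down it reaches from about 0.4 to 0.875 m from the base axis. Payload 19.3 kg.
Tool frame: the origin (TCP) lies between the finger pads; the fingertips stand 17 mm ahead of it and the grasp point (between the pads) lies 2 mm behind it; z points along the fingers, x is the direction in which the jaws open and shut, and the axes are right-handed (so a half turn about z gives the same grasp; the last joint's range is limited). The gripper opens to 85 mm and grips with 20 to 120 N. Pads are 22 mm wide; open, the fingers measure 114 mm over their backs; the gripper's body (76 mm by 85 mm) begins 54 mm behind the grasp point. The pads swing forward as they close: fully open they stand 13 mm farther back than shut.
Start: joints at [1.105, 0.521, -0.036, 1.599, 0.021, 1.021, -0.113], TCP at [0.241, -0.577, 0.248] pointing down, gripper open.
Joint ranges: [-2.91, 2.91], [-0.3, 2.13], [-1.5, 1.42], [0.17, 2.43], [-1.26, 4.41], [0.16, 1.93], [-2.52, 2.52]. Speed limits (rad/s): [1.89, 1.89, 2.39, 2.39, 3.01, 3.01, 3.01].

### API

Orientations are given as [roll, pitch, yaw] about the fixed x, y, z axes, in that order (R = Rz(yaw) Ry(pitch) Rx(roll)).
In Python, from workcell import bot gives the robot as it stands. The module is installed in compiled form; this text tells all that it offers.
- The arm moves only by the tool arm_command, never from a script. Its argument "targets" is a list of rows, each a list of 6 numbers: the shift along the tool's x, y, z in mm, then the turn, a rotation vector about the tool's x, y, z in degrees. In form: [[x, y, z, wx, wy, wz], ...]. A call has 1 to 8 rows; each row shifts and turns the pose as measured when the row begins, along the tool's axes as they then stand; what a row does not reach is not made up. A row lasts 1/10 s, in which the tool goes at most 50 mm and 8.59 degrees, less where a joint would pass 70% of its speed; a pose out of reach is approached as far as the arm can. A call is refused whole if a number of a shift passes 50 or a number of a turn 8.59, either way. A call with a gripper value outside its range is refused whole. "grip" is the opening in per cent of the stroke, from 0 (shut) to 100 (fully open), set as the call begins (left out, the last holds). The fingers move at their own pace and stop on an object; "grip_force" is the grip in N (left out, the last holds). Time passes only in rows, so rows that do not move let the fingers close. It gives the time, the measured TCP pose, the force and the opening at its end, in the units of the state.
- bot.observe(): the state, without advancing time (a new reading comes with each control period).
- bot.grab_frame(name): name is "scene" or "top"; returns a dict with "color" (420x560x3 uint8, red, green, blue), "depth" (420x560 float32, m along the optical axis (not along the pixel's ray), 0 where there is no reading), "fov_y" (degrees; the focal length in pixels is half the picture's height over the tangent of half this angle, whatever the lens; pixels are square), "cx", "cy" (the principal point, pixels), "R" (3x3) and "t" (3): a world point X has camera coordinates R X + t. Camera axes: x right, y down, z forward; pixel columns grow to the right and rows downward; lengths in m; the calibration is good to about 2 mm. A picture is of the moment at which its call begins.
- bot.job_done(): hands the job in, once; it reports no verdict.
The state is a dict: "clock": time; "qpos": joint angles; "qd": joint speeds; "joint_efforts": joint torques, N m; "position": TCP position; "tool_rot": TCP orientation; "force": force on the tool from outside, world axes, zero at the start; "moment": the same for the moment, N m; "grip_width": finger opening in m.
Only numpy, scipy, OpenCV 4.12 (cv2) and the standard library are available. Lean on these libraries where they do the work, as an engineer would, in place of code of your own. Each camera call takes 0.05 s, during which the arm holds its last target. There are 200 camera calls.

### The job

In the painting class, the green still-life block needs its last face painted: tip it over onto the painting board by pushing it high on its bare pale-pink face (the one turned away from the board), so that its foot catches on the board's edge and it ends lying on the board with the bare face up. Do not pick it up, and leave the blue block and the ochre cylinder standing where they are.

Things in the scene. Friction and masses are not known exactly. Their poses are not given: they have to be found in the camera images.
- green: Green wooden block standing upright, 56 (x) by 76 (y) by 140 mm high (z), about 0.35 kg; origin at the centre of its underside, x level towards the board. Its -x face, towards the robot, is bare pale pink. It stands 2 to 8 mm short of the board's near edge, parallel to it. A level push along +x at mid-width, 120 mm up, tips it; after about 60 mm it falls over by itself.
- blue: Blue wooden block of the same size, also with a pale pink face towards the robot, standing upright; origin at the centre of its underside. To be left standing. It, the green block and the ochre cylinder stand in a row along the board's near edge, 150 mm between centres, in any order.
- ochre: An ochre-yellow wooden cylinder, diameter 56 mm, 130 mm high, standing upright in the same row. Origin at the centre of its underside. Leave standing.
- board: Brown painting board with pale wood edges and grey brush marks, flat and immovable on the table: 260 (x) by 500 (y) by 16 mm thick; origin at the centre of its underside, on the table; x level, away from the robot. Its near edge, at x = -130 mm in its frame, is the low stop.
Mind the look-alikes: they are no part of the job. What is meant by the blue is not orange, and is the larger of those in its own colour. Several things have the shape of the green; the one meant has the colours described above.

How it is judged:
At the end, for the whole second after the job is handed in: The green block lies at rest on the board, bare face up, level within 12 degrees, square to the near edge within 28 degrees, its foot end 45 mm outside to 110 mm inside that edge; the blue block and ochre cylinder stand upright within 20 mm of their starts (angle between green's own x axis and vertical above 2.93 rad and height (world z) of green between 0.034 and 0.054 m and x of green in the frame of board between -0.175 and -0.02 m and y of green in the frame of board between -0.23 and 0.23 m and angle between the z axis of green and the x axis of board, either way round below 0.5 rad and linear speed of green below 0.02 m/s and angle between each of blue, ochre's own z axis and vertical below 0.1 rad and distance of each of blue, ochre from where it was at the start of the episode below 0.02 m); the robot touches nothing.
It fails at once if the green block is lifted: the centre of its underside is more than 90 mm above the table (height (world z) of green above 0.09 m).
It fails at once if the blue block or the ochre cylinder is tipped or shoved more than 20 mm (angle between any of blue, ochre's own z axis and vertical above 0.35 rad or distance of any of blue, ochre from where it was at the start of the episode above 0.02 m).
It also fails if it takes over 32 s, if anything falls off the work surface, if the arm or the gripper's body presses on something with over 40 N, if the wrist force passes 120 N, or if a joint passes its speed limit or range.

## Working session

There is one attempt and no reset: what is moved stays moved. The work goes in short steps, Python scripts to look and compute and a tool call to move; the robot and the scene stay as the last step left them, time stands still between calls to the robot, and variables do not carry over. Pictures are saved under pics/ and viewed, about 8 in all and at most 12, crops included, and the job is handed in when it is done.

Besides the shell and the picture viewer there is one more tool, called after "Emit:" as name(argument=value, ...), one argument or row to a line, values as JSON. arm_command: Moves the arm, as the interface text tells. Its arguments: {"type":"object","properties":{"targets":{"type":"array"},"grip":{"type":"number"},"grip_force":{"type":"number"}},"required":["targets"]}

```bash
mkdir -p pics; cat > h.py <<'E'
import numpy as np, cv2
from workcell import bot
def grab(n):
    f=bot.grab_frame(n); f['f']=210/np.tan(np.radians(f['fov_y'])/2); return f
def pts(f):
    d=f['depth']; v,u=np.mgrid[:420,:560]
    c=np.stack([(u-f['cx'])/f['f']*d,(v-f['cy'])/f['f']*d,d],-1)
    return (c-f['t'])@f['R']
def save(f,name,crop=None,s=1):
    im=f['color'][...,::-1]
    if crop: a,b,c,d=crop; im=im[b:d,a:c]
    cv2.imwrite('pics/'+name,cv2.resize(im,None,fx=s,fy=s))
E
python3 - <<'E'
from h import *
for n in('scene','top'):
    f=grab(n); save(f,n+'0.png'); np.savez(n+'0.npz',**f)
    print(n,f['fov_y'],f['cx'],f['cy'],(-f['R'].T@f['t']).round(3),f['R'][2].round(2))
print(bot.observe())
E
```

```text
scene 45.76554057570433 285.69313132116264 204.20228947488624 [1.161 0.407 0.623] [-0.68 -0.4  -0.62]
top 54.49599016759101 284.1162221321492 203.74557843809916 [0.47  0.037 0.806] [ 0.13  0.01 -0.99]
{'clock': 0.1, 'qpos': array([ 1.10481402,  0.52198328, -0.036383  ,  1.59991995,  0.021229  ,
        1.02107436, -0.112806  ]), 'qd': array([ 1.61705546e-03, -2.38809004e-03, -9.33514738e-04, -1.71752761e-03,
        3.57575260e-04, -2.68267216e-05, -4.36113573e-04]), 'joint_efforts': array([ 1.98051755e-03, -9.28485775e+01,  1.98262788e+00, -3.70530653e+01,
        1.79589872e-02,  5.34549021e-03,  6.43998442e-05]), 'position': array([ 0.24084835, -0.5764425 ,  0.24777578]), 'tool_rot': array([ 3.14152772e+00,  9.96863109e-04, -1.17496825e+00]), 'force': array([-0.00981027, -0.39995201,  0.26781969]), 'moment': array([-0.01564958,  0.0204447 ,  0.04956011]), 'grip_width': 0.08549624932961583}
```

View pics/scene0.png

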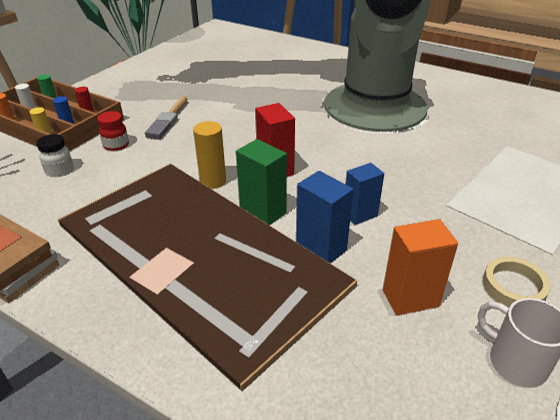

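View pics/top0.png

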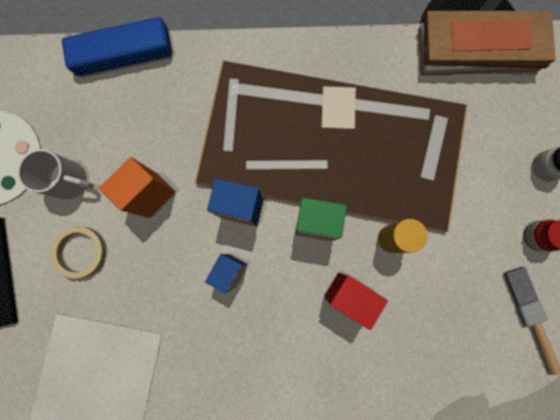

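The pictures show:
- The row at the board's edge in the top view: blue (235,200), green (322,218) and ochre (405,237).
- Look-alikes: small blue (226,273), red (357,302) and orange (137,188).

Green (322,218) is the only green block. The larger blue, next to it in the row, is the one to leave. Red stands behind green and narrows the approach. Next I'll measure the top faces and confirm green with an enlarged crop.

```bash
python3 - <<'E'
from h import *
f=dict(np.load('top0.npz')); P=pts(f); hsv=cv2.cvtColor(f['color'],cv2.COLOR_RGB2HSV)
H,S,V=[hsv[...,i].astype(int) for i in range(3)]
def box(m,n):
    m=cv2.morphologyEx(m.astype(np.uint8),cv2.MORPH_OPEN,np.ones((3,3)))
    k,l,st,_=cv2.connectedComponentsWithStats(m)
    for i in range(1,k):
        if st[i,4]<150: continue
        p=P[l==i]; r=cv2.minAreaRect((p[:,:2]*1000).astype(np.float32))
        c=np.array(r[0]); print(n,'c',c.round(),'size',np.round(r[1]),'ang',round(r[2],1),'z',np.median(p[:,2]).round(3),'px',st[i,:4])
top=(P[...,2]>.115)&(P[...,2]<.15)&(S>90)
box(top&(H>45)&(H<85),'green'); box(top&(H>100)&(H<130),'blue'); box(top&(H>15)&(H<32),'ochre'); box(top&((H<6)|(H>172)),'red')
box((P[...,2]>.06)&(P[...,2]<.15)&(S>90)&(H>100)&(H<130),'blueall')
box((P[...,2]>.009)&(P[...,2]<.022)&(V<90),'board')
g=dict(np.load('scene0.npz')); a=cv2.resize(f['color'][160:330,190:440],(500,340)); b=cv2.resize(g['color'][90:270,180:400],(500,409))
cv2.imwrite('pics/crop.png',np.vstack([a,b])[:600,:,::-1])
E
```

```text
green c [531. -16.] size [75. 56.] ang 78.8 z 0.14 px [297 198  50  39]
blue c [565. 130.] size [76. 56.] ang 75.9 z 0.139 px [208 179  51  42]
ochre c [ 499. -162.] size [54. 55.] ang 79.5 z 0.13 px [392 219  35  34]
red c [394. -71.] size [75. 56.] ang 56.7 z 0.14 px [330 275  57  54]
blueall c [565. 129.] size [76. 56.] ang 76.0 z 0.139 px [208 179  53  43]
blueall c [443. 152.] size [40. 56.] ang 60.0 z 0.103 px [206 255  36  38]
board c [874. 336.] size [  4. 101.] ang 10.7 z 0.016 px [116  55  49  12]
board c [690. -51.] size [496. 260.] ang 77.5 z 0.015 px [197  62 268 169]
board c [453. 587.] size [208.  26.] ang 5.4 z 0.016 px [  0 218  16 109]
```

View pics/crop.png

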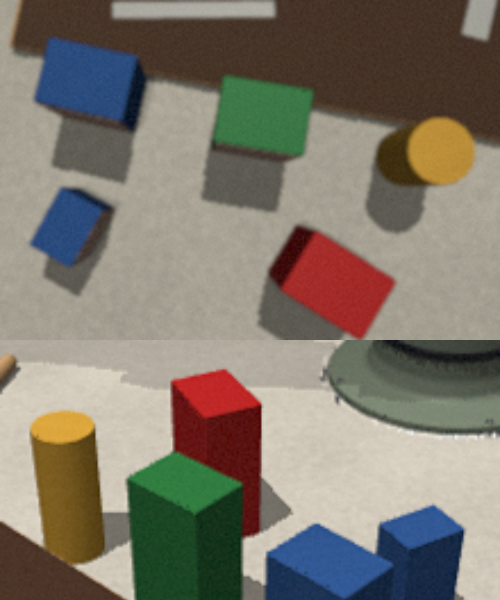

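The crop confirms the green block: dark pinkish face towards the robot at (265,150), board edge behind it. Its push axis runs at yaw about -12.6°. Red lies 38 mm or more to the side of the push line. First move: shut the gripper and turn the tool so that its -y axis points along the push.

Emit:
arm_command(
  targets=[
    [0,0,0,0,0,8.5],
    [0,0,0,0,0,8.5],
    [0,0,0,0,0,8.5],
    [0,0,0,0,0,8.5],
    [0,0,0,0,0,1.5],
  ],
  grip=0,
)

```text
clock: 0.6
position: [0.2402, -0.5757, 0.2461]
tool_rot: [3.139, 0.003, -1.808]
force: [0.4, -1.2, -0.4]
grip_width: 0.0124
```

```bash
cat > rel.py <<'E'
from h import *
from scipy.spatial.transform import Rotation as Ro
s=bot.observe(); R=Ro.from_euler('xyz',s['tool_rot']).as_matrix()
d=np.array([.976,-.218,0]); face=np.array([.5037,-.0099,.137])
print('t',s['clock'],'yaw',np.degrees(s['tool_rot']).round(1),'pos',s['position'].round(4),'F',s['force'].round(1),'q',s['qpos'].round(2))
print('pre',(1000*R.T@(face-.05*d-s['position'])).round(1),'push dir',(R.T@d).round(3))
E
python3 rel.py
```

```text
t 0.6 yaw [ 179.9    0.2 -103.6] pos [ 0.2402 -0.5757  0.2461] F [ 0.4 -1.2 -0.4] q [ 1.    0.53  0.12  1.61 -0.07  1.02 -0.67]
pre [-610.7  -73.4  111. ] push dir [-0.018 -1.    -0.003]
```

Emit:
arm_command(
  targets=[
    [-40,-15,0,0,0,-1],
    [-45,-15,0,0,0,0],
    [-45,-15,0,0,0,0],
    [-45,-15,0,0,0,0],
    [-45,-10,0,0,0,0],
    [-45,0,0,0,0,0],
    [-45,0,0,0,0,0],
    [-45,0,0,0,0,0],
  ],
)

```text
clock: 1.4
position: [0.3849, -0.236, 0.2446]
tool_rot: [3.137, 0.001, -1.769]
force: [1.3, -0.1, -0.1]
grip_width: 0.0002
```

```bash
python3 rel.py
```

```text
t 1.4 yaw [ 1.797e+02  1.000e-01 -1.013e+02] pos [ 0.3849 -0.236   0.2446] F [ 1.3 -0.1 -0.1] q [ 0.41  0.25  0.    2.04 -0.    0.86 -1.35]
pre [-246.   -22.6  107.7] push dir [ 0.022 -1.    -0.005]
```

Emit:
arm_command(
  targets=[
    [-40,-8,0,0,0,1.3],
    [-40,-5,0,0,0,0],
    [-40,-5,0,0,0,0],
    [-40,-5,0,0,0,0],
    [-40,0,0,0,0,0],
    [-40,0,0,0,0,0],
    [0,0,0,0,0,0],
  ],
)

```text
clock: 2.1
position: [0.4584, 0.0097, 0.2455]
tool_rot: [3.139, 0.002, -1.758]
force: [0.5, -0.7, 0.7]
grip_width: 0.0
```

```bash
python3 rel.py
```

```text
t 2.1 yaw [ 1.799e+02  1.000e-01 -1.007e+02] pos [0.4584 0.0097 0.2455] F [ 0.5 -0.7  0.7] q [-0.03  0.27 -0.14  2.02  0.05  0.86 -1.96]
pre [  9.4   1.6 108.5] push dir [ 0.032 -1.    -0.003]
```

Emit:
arm_command(
  targets=[
    [9,2,0,0,0,1.9],
    [0,0,30,0,0,0],
    [0,0,30,0,0,0],
    [0,0,30,0,0,0],
    [0,0,18,0,0,0],
    [0,0,0,0,0,0],
  ],
)

```text
clock: 2.7
position: [0.4533, -0.0052, 0.135]
tool_rot: [-3.141, -0.0, -1.792]
force: [0.1, 0.2, 0.5]
grip_width: -0.0002
```

```bash
python3 rel.py; python3 -c "
from h import *
f=grab('top');save(f,'t1.png',(190,150,440,340),2)"
```

```text
t 2.7 yaw [-180.    -0.  -102.6] pos [ 0.4533 -0.0052  0.135 ] F [0.1 0.2 0.5] q [-0.03  0.44 -0.12  2.13  0.09  0.58 -2.  ]
pre [-6.4 -0.2 -2. ] push dir [-0.001 -1.     0.   ]
```

View pics/t1.png

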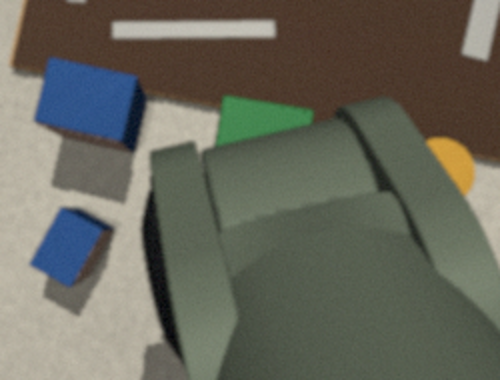

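The tool is over the gap behind green, with blue and ochre clear. I'll centre it 6 mm sideways and move up to contact.

Emit:
arm_command(
  targets=[
    [-6,0,-2,0,0,0],
    [0,-15,0,0,0,0],
    [0,-12,0,0,0,0],
    [0,-8,0,0,0,0],
    [0,-6,0,0,0,0],
    [0,-6,0,0,0,0],
  ],
)

```text
clock: 3.35
position: [0.5044, -0.0107, 0.1437]
tool_rot: [-3.135, 0.001, -1.793]
force: [-1.1, -0.0, 0.2]
grip_width: 0.0
```

```bash
python3 rel.py
```

```text
t 3.35 yaw [-1.796e+02  1.000e-01 -1.027e+02] pos [ 0.5044 -0.0107  0.1437] F [-1.1 -0.   0.2] q [-0.01  0.48 -0.11  2.01  0.09  0.65 -1.97]
pre [-0.5 50.9  6.3] push dir [-0.003 -1.     0.007]
```

Contact is light, at about 1 N. Z has drifted up by 6 mm, so I correct that while pushing.

Emit:
arm_command(
  targets=[
    [0,-8,3,0,0,0],
    [0,-8,3,0,0,0],
    [0,-8,2,0,0,0],
    [0,-8,1,0,0,0],
    [0,-8,1,0,0,0],
  ],
)

```text
clock: 3.85
position: [0.5464, -0.0202, 0.1329]
tool_rot: [-3.136, 0.001, -1.793]
force: [0.5, 0.0, -0.1]
grip_width: 0.0002
```

```bash
python3 rel.py; python3 -c "
from h import *
f=grab('scene');save(f,'s1.png',(100,60,440,300),2)"
```

```text
t 3.85 yaw [-1.797e+02  1.000e-01 -1.027e+02] pos [ 0.5464 -0.0202  0.1329] F [ 0.5  0.  -0.1] q [ 0.01  0.55 -0.11  1.91  0.09  0.68 -1.95]
pre [-0.5 93.9 -4.7] push dir [-0.002 -1.     0.006]
```

View pics/s1.png

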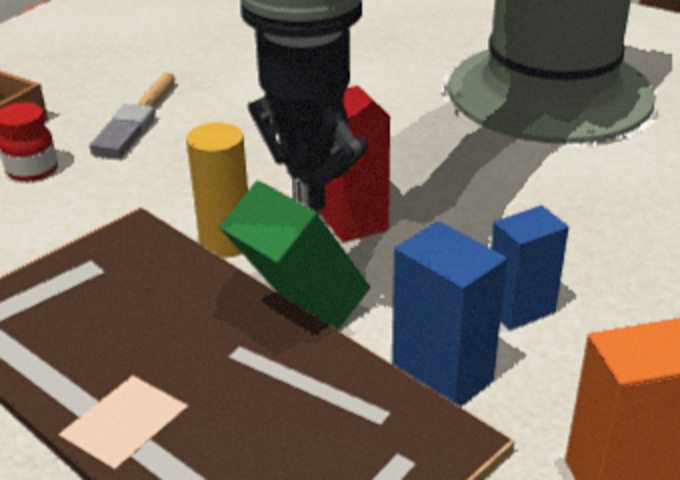

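Green (590,440 in board direction; crop centre about 290,250) is well tipped, its foot is on the board edge, and the fingers no longer carry load. I'll back off and let it fall.

Emit:
arm_command(
  targets=[
    [0,10,-10,0,0,0],
    [0,15,-25,0,0,0],
    [0,20,-40,0,0,0],
    [0,20,-40,0,0,0],
    [0,20,-10,0,0,0],
    [0,0,0,0,0,0],
    [0,0,0,0,0,0],
    [0,0,0,0,0,0],
  ],
)

```text
clock: 4.7
position: [0.4565, -0.0005, 0.2639]
tool_rot: [-3.135, 0.001, -1.793]
force: [0.2, -0.0, -0.2]
grip_width: -0.0003
```

```bash
python3 rel.py; python3 - <<'E'
from h import *
f=grab('scene');save(f,'s2.png',(100,60,440,300),2)
f=grab('top');np.savez('top2.npz',**f);save(f,'t2.png')
E
```

```text
t 4.7 yaw [-1.796e+02  1.000e-01 -1.027e+02] pos [ 0.4565 -0.0005  0.2639] F [ 0.2 -0.  -0.2] q [-0.01  0.23 -0.14  2.01  0.04  0.9  -1.97]
pre [ -0.9   2.7 126.9] push dir [-0.002 -1.     0.007]
```

View pics/s2.png

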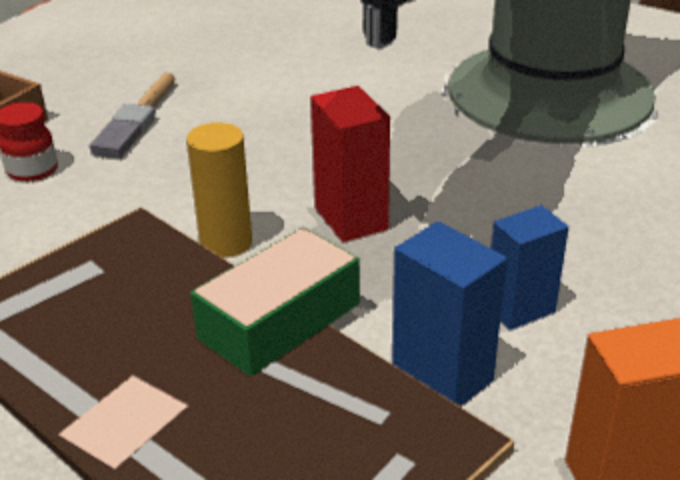

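View pics/t2.png

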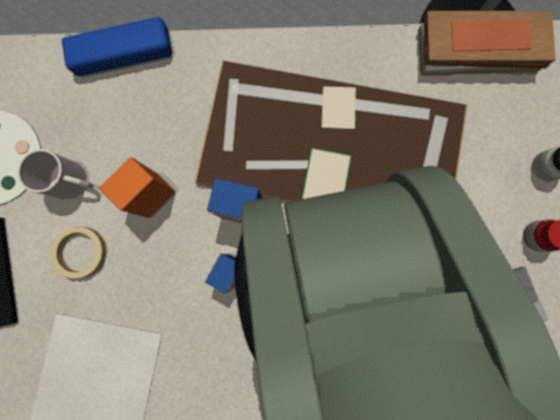

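Both views show green lying on the board with its pink face up (crop 275,270), and blue and ochre standing. I'll check the numbers from the scene depth.

```bash
cat > chk.py <<'E'
from h import *
d=np.array([.976,-.218]); n=np.array([.218,.976]); B=np.array([.690,-.051])
a=dict(np.load('scene0.npz')); f=grab('scene'); P=pts(f); P0=pts(a)
hs=lambda f:cv2.cvtColor(f['color'],cv2.COLOR_RGB2HSV).astype(int)
h=hs(f); v,u=np.mgrid[:420,:560]
m=(P[...,2]>.05)&(P[...,2]<.095)&(h[...,0]<20)&(h[...,2]>120)&(u>190)&(u<285)&(v>170)&(v<225)
p=P[m]; c=p.mean(0); _,s,vt=np.linalg.svd(p-c); r=cv2.minAreaRect((p[:,:2]*1000).astype(np.float32))
al=(p[:,:2]-B)@d
print('pink n',m.sum(),'c',c.round(3),'tilt',np.degrees(np.arccos(abs(vt[2,2]))).round(1),'rect',np.round(r[1]),round(r[2],1),'z',np.median(p[:,2]).round(3),'board x range',np.percentile(al,[1,99]).round(3),'y',((c[:2]-B)@n).round(3))
for nm,lo,hi,c0 in(('blue',100,130,(.565,.130)),('ochre',15,32,(.499,-.162))):
    for F,Q in((a,P0),(f,P)):
        H=hs(F); k=(H[...,0]>lo)&(H[...,0]<hi)&(H[...,1]>90)&(Q[...,2]>.122)&(Q[...,2]<.15)&(np.hypot(*(np.moveaxis(Q[...,:2]-c0,-1,0)))<.07)
        print(nm,k.sum(),Q[k].mean(0).round(4))
E
python3 chk.py
```

```text
pink n 1737 c [ 0.594 -0.028  0.073] tilt 0.2 rect [ 74. 136.] 78.3 z 0.073 board x range [-0.167 -0.036] y 0.002
blue 1397 [0.5728 0.1355 0.1375]
blue 1417 [0.5728 0.1354 0.1373]
ochre 409 [ 0.504  -0.1579  0.1294]
ochre 416 [ 0.5043 -0.1577  0.1294]
```

Green is level to 0.2°, square to the edge and bare face up, and the neighbours have moved less than 1 mm. But its foot end is at about x = -0.169 in the board frame, only about 6 mm inside the -0.175 limit, and the calibration is good to about 2 mm. There is plenty of time, so I'll nudge it about 25 mm inward at the foot end.

Emit:
arm_command(
  targets=[
    [0,-23,0,0,0,0],
    [0,-22,0,0,0,0],
    [0,0,40,0,0,0],
    [0,0,40,0,0,0],
    [0,0,40,0,0,0],
    [0,0,30,0,0,0],
    [0,0,0,0,0,0],
  ],
)

```text
clock: 5.55
position: [0.504, -0.0114, 0.105]
tool_rot: [-3.139, 0.0, -1.794]
force: [0.7, -0.2, 1.5]
grip_width: -0.0
```

```bash
python3 rel.py
```

```text
t 5.55 yaw [-179.9    0.  -102.8] pos [ 0.504  -0.0114  0.105 ] F [ 0.7 -0.2  1.5] q [-0.02  0.55 -0.1   2.03  0.1   0.57 -1.99]
pre [ -1.3  50.6 -32.1] push dir [-0.003 -1.     0.002]
```

Emit:
arm_command(
  targets=[
    [0,3,20,0,0,0],
    [0,0,18,0,0,0],
    [0,0,2,0,0,0],
    [0,-5,1,0,0,0],
    [0,-5,0,0,0,0],
    [0,-5,0,0,0,0],
  ],
)

```text
clock: 6.15
position: [0.5189, -0.0145, 0.0675]
tool_rot: [-3.138, 0.0, -1.795]
force: [-0.5, -0.4, 0.1]
grip_width: -0.0003
```

```bash
python3 rel.py
```

```text
t 6.15 yaw [-179.8    0.  -102.8] pos [ 0.5189 -0.0145  0.0675] F [-0.5 -0.4  0.1] q [-0.02  0.63 -0.09  2.01  0.12  0.51 -1.99]
pre [ -0.9  65.6 -69.7] push dir [-0.004 -1.     0.003]
```

Emit:
arm_command(
  targets=[
    [0,-6,1,0,0,0],
    [0,-6,1,0,0,0],
    [0,-6,1,0,0,0],
    [0,-5,1,0,0,0],
  ],
)

```text
clock: 6.55
position: [0.5439, -0.0202, 0.0651]
tool_rot: [-3.137, 0.001, -1.795]
force: [-2.9, 1.0, 2.1]
grip_width: 0.0002
```

```bash
python3 rel.py; python3 chk.py
```

```text
t 6.55 yaw [-179.7    0.  -102.8] pos [ 0.5439 -0.0202  0.0651] F [-2.9  1.   2.1] q [-0.    0.66 -0.1   1.94  0.12  0.54 -1.97]
pre [ -0.9  91.2 -72.3] push dir [-0.004 -1.     0.005]
pink n 1713 c [ 0.621 -0.035  0.073] tilt 0.2 rect [ 74. 141.] 76.9 z 0.073 board x range [-0.134 -0.006] y 0.001
blue 1397 [0.5728 0.1355 0.1375]
blue 1423 [0.5728 0.135  0.1374]
ochre 409 [ 0.504  -0.1579  0.1294]
ochre 409 [ 0.5042 -0.1579  0.1294]
```

The foot end is now at about -0.141, well inside the limits. I'll retreat.

Emit:
arm_command(
  targets=[
    [0,15,0,0,0,0],
    [0,10,0,0,0,0],
    [0,0,-40,0,0,0],
    [0,0,-40,0,0,0],
    [0,0,-40,0,0,0],
    [0,0,-40,0,0,0],
    [0,10,-20,0,0,0],
    [0,0,0,0,0,0],
  ],
)

```text
clock: 7.4
position: [0.5086, -0.0122, 0.2509]
tool_rot: [-3.135, 0.001, -1.795]
force: [0.0, 0.0, -0.4]
grip_width: 0.0001
```

```bash
python3 rel.py; python3 chk.py; python3 -c "
from h import *
save(grab('scene'),'s3.png',(100,60,440,300),2)"
```

```text
t 7.4 yaw [-1.796e+02  1.000e-01 -1.028e+02] pos [ 0.5086 -0.0122  0.2509] F [ 0.   0.  -0.4] q [ 0.01  0.33 -0.13  1.9   0.06  0.91 -1.94]
pre [ -0.8  56.1 113.5] push dir [-0.004 -1.     0.007]
pink n 1701 c [ 0.622 -0.035  0.073] tilt 0.3 rect [ 73. 135.] 78.0 z 0.073 board x range [-0.133 -0.005] y 0.001
blue 1397 [0.5728 0.1355 0.1375]
blue 1417 [0.5727 0.1351 0.1375]
ochre 409 [ 0.504  -0.1579  0.1294]
ochre 406 [ 0.504  -0.158   0.1294]
```

View pics/s3.png

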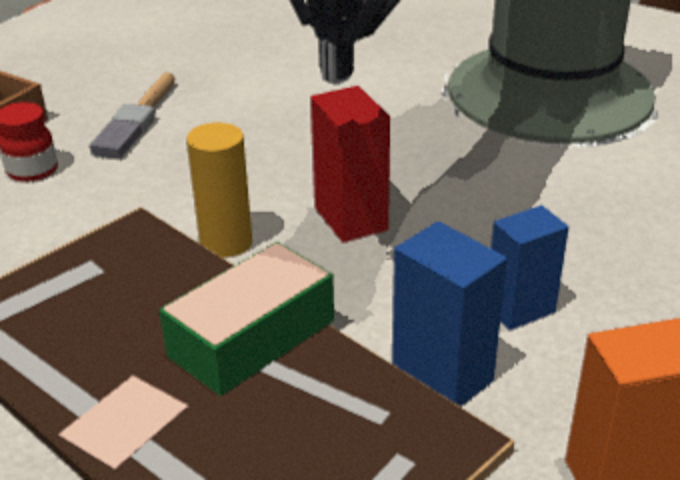

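Green (crop 250,300) lies flat on the board with its pink face up, blue and ochre stand, and the gripper is clear. I'm handing it in.

```bash
python3 -c "
from workcell import bot
print(bot.job_done())"
```

```text
the job is handed in; nothing more can be done
None
```

I tipped the green block onto the board with a level push of the shut fingertips, about 115–125 mm up its pink face. It landed with the foot end about 6 mm inside the outer limit, so I nudged that end about 28 mm further in, backed off and handed in at about 7.5 s.

The last checks, all from camera measurements, showed nothing failing; `job_done()` gives no verdict.
- **Green block:** It lies bare face up, tilted about 0.3° and square to the edge within about 2°. The foot end is at x ≈ -0.14 m in the board frame, where the limits are -0.175 to -0.02 m.
- **Blue and ochre:** Both stand upright and have moved less than 1 mm.
- **Robot:** The gripper is about 0.25 m up and touches nothing. The highest force I read was about 4 N.

The depth mask clips the block's edges by a few millimetres, so I took the foot position from the block's centre and its known length.

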